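# Set the drill bed's end stop with the right spacer bar

### The arm

A 6-joint arm with a two-finger parallel gripper is mounted at the origin on the work surface. World frame = base frame: x ahead of the robot, y to its left, z up, the work surface at z = 0. Lengths are in m, angles in degrees, forces in N, time in s.
With the tool pointing down it reaches from about 0.35 to 0.875 m from the base axis. Payload 4.2 kg.
Tool frame: the origin (TCP) lies on the centre line of the jaws, within the pads' length; the fingertips stand 19 mm ahead of it and the grasp point (between the pads) is the TCP; z points along the fingers, y is the line along which they close (so a half turn about z gives the same grasp; the last joint's range is limited). The gripper opens to 87 mm and grips with 3 to 60 N. Pads are 19 mm wide; open, the fingers measure 117 mm over their backs; the gripper's body (75 mm by 190 mm) begins 51 mm behind the grasp point.
Start: joints at [-55.027, 22.042, 0.453, 0, -68.411, -14.817], TCP at [0.215, -0.587, 0.242] pointing down, gripper open.
Joint ranges: [-179.83, 179.83], [-69.29, 118.12], [-61.27, 80.66], [-181.25, 117.63], [-171.15, -9.14], [-177.46, 177.46]. Speed limits (degrees/s): [159.86, 159.86, 180, 180, 180, 180].

### API

Orientations are given as a 3x3 rotation matrix whose columns are the frame's x, y, z axes.
In Python, from station import sense, capture, finish_job, search_frame, masks_of gives the robot as it stands.
- The arm moves only by the tool drive_tool, never from a script. Its argument "rows" is a list of rows, each a list of 7 numbers: the opening in per cent of the stroke, from 0 (shut) to 100 (fully open), then the shift along the world's x, y, z in mm, then the turn, a rotation vector about the world's x, y, z in rad. In form: [[fingers, dx, dy, dz, wx, wy, wz], ...]. A call has 1 to 5 rows; each row shifts and turns the commanded pose from where the row before left it; what a row does not reach is not made up. A row lasts 1/12 s, in which the tool goes at most 41.7 mm and 7.16 degrees, less where a joint would pass 70% of its speed; a pose out of reach is approached as far as the arm can. A call is refused whole if a number of a shift passes 41.7 or a number of a turn 0.125, either way. A call with a gripper value outside its range is refused whole. The fingers move at their own pace and stop on an object; the grip force is fixed at half the most. Time passes only in rows, so rows that do not move let the fingers close. It gives the time, the measured TCP pose, the force, the opening and the grip force at its end, in the units of the state.
- sense(): the state, without advancing time (a new reading comes with each control period).
- capture(name): name is "side" or "top" or "wrist"; returns a dict with "frame" (400x640x3 uint8, red, green, blue), "z_map" (400x640 float32, m along the optical axis (not along the pixel's ray), 0 where there is no reading), "fx", "fy", "cx", "cy" (pixels), "R" (3x3) and "t" (3): a world point X has camera coordinates R X + t; the wrist camera has in their place "T_tool_cam" (4x4, takes a point from camera to tool coordinates, whose origin is the TCP and whose axes are the flange's). Camera axes: x right, y down, z forward; pixel columns grow to the right and rows downward; lengths in m; the calibration is good to about 2 mm. A picture is of the moment at which its call begins: read the wrist's pose just before it.
- finish_job(): hands the job in; it is judged then, once.
Trained networks look in a picture, given as the dict that the camera call returned (one of the last four; its "shot" number tells which), for a name from the list of things; names that differ only in an ending like _2 or _b are one class to them, and where a whole thing is asked for, a point or a joint stands for the part that bears it (a point fixed in the world has none). Each returns a list of dicts, best first, with "p" (0 to 1); they miss things now and then, are a little off and sometimes report something else, mostly with a low value. They report only what shows in the picture. A call takes as long as a camera call. They do not tell look-alikes from the thing itself.
- search_frame(label, picture): "xy" ([column, row] in pixels, amid what is visible of it).
- masks_of(label, picture): "region" (400x640 bool, what is visible of it) and "xy" ([column, row] in pixels, amid what is visible of it).
The state is a dict: "time_s": time; "joints": joint angles; "joint_velocities": joint speeds; "effort": joint torques, N m; "tcp_pos": TCP position; "ee_rot": TCP orientation; "wrist_force": force on the tool from outside, world axes, zero at the start; "moment": the same for the moment, N m; "gripper_width": opening from 0.0 (shut) to 1.0 (fully open); "gripper_force": force on a finger pad.
Only numpy, scipy, OpenCV 4.12 (cv2) and the standard library are available. Lean on these libraries where they do the work, as an engineer would, in place of code of your own. Each camera call takes 0.05 s, during which the arm holds its last target. There are 200 camera calls.

### The job

Set the sliding stop on the drill bed to 90 mm: of the three look-alike bars pick out the 90 mm spacer (the middle length) and slide it across the bed, without lifting it, flat against the far fence between the blue fixed jaw and the blue sliding carriage. Then push the carriage up firmly (about 10 to 20 N) so that the spacer is snug end to end between jaw and carriage, without squeezing it hard, and lock the carriage there by turning its black clamp knob clockwise until tight. Leave the other two spacers where they lie.

Things in the scene. Friction and masses are not known exactly. Their poses are not given: they have to be found in the camera images.
- bed: fixed aluminium plate, top 18 mm above the table; origin on its underside, plate spans x -100 to 115, y -325 to 255 mm. Dark fence along the far side, 22 mm tall over the plate, near face at x = 75 mm. Blue jaw 40 mm tall at the +y end, inner face at y = 215 mm. A spacer against the fence has its origin at x = 61 mm; the spacers start near x = -45, y = -130, 0, 130 mm
- jaw_face (a point): point on the inner (-y) face of the fixed jaw, 15 mm above the bed plate, on the line x = 61 mm of the bed, where the spacer must lie. Axes as the bed's
- carriage (a joint): position in m of the blue carriage along the bed's +y, 0 to 0.40; the gap between jaw and carriage is 0.46 m minus this (0.37 = 90 mm gap). Slides stiffly (3 N) when the clamp is loose and stays where it is left
- carriage_face (a point): point on the carriage's front (+y) face, 15 mm above the bed plate, at x = 61 mm of the bed. The carriage reaches 72 mm behind this face (-y), from 28 mm nearer the robot to 48 mm beyond the point (over the fence); its top is 45 mm above the plate
- clamp (a joint): angle in rad of the black clamp knob on the carriage, 0 to 1.4 (end stop), growing clockwise seen from above. At 0 its grip bar lies along the bed's x. Below 0.7 the carriage is free, then the clamp bites; above 1.1 it is locked. Stiff (0.2 to 0.4 N m), stays where it is left
- clamp_grip (a point): point on the knob's axis where to grip it: its upright grip bar is 42 mm long (this point's x), 14 mm thick (y), and reaches 7 mm above this point; a round disc 44 mm wide lies under the bar, its top 23 mm below the point. Rides on the carriage, 8 mm beyond (+x) and 36 mm behind (-y) carriage_face
- spacer_90: bored brass bar (about 0.5 kg) 28 mm wide, 90 mm long, 30 mm tall, two dark dots and a groove on top; one of three look-alikes differing only in length. Origin: centre of its underside; y along its length, z up. Lies loose on the near half of the bed, roughly along the fence, in one of the three places at random. This is the one to use
- spacer_80: bored brass bar (about 0.5 kg) 28 mm wide, 80 mm long, 30 mm tall, two dark dots and a groove on top; one of three look-alikes differing only in length. Origin: centre of its underside; y along its length, z up. Lies loose on the near half of the bed, roughly along the fence, in one of the three places at random. Too short: leave it
- spacer_100: bored brass bar (about 0.5 kg) 28 mm wide, 100 mm long, 30 mm tall, two dark dots and a groove on top; one of three look-alikes differing only in length. Origin: centre of its underside; y along its length, z up. Lies loose on the near half of the bed, roughly along the fence, in one of the three places at random. Too long: leave it
Things that resemble listed ones, but are neither listed nor needed, are in the scene too. Leave any green or pink look-alike of the spacer_90 alone.

How it is judged (in metres and radians):
On the way, in this order (a step that is already met when the one before it is completed fails the run):
1. the 90 mm spacer lies flat against the fence, between jaw and carriage (x of spacer_90 in the frame of bed between 0.056 and 0.066 m and angle between the y axis of spacer_90 and the y axis of bed, either way round below 0.08 rad and z of spacer_90 in the frame of bed between 0.015 and 0.022 m and y of spacer_90 in the frame of carriage_face above 0.03 m), for 0.2 s.
2. the carriage is pressed up firmly (over 5 N) on the spacer, and the spacer is against the jaw (x of spacer_90 in the frame of bed between 0.056 and 0.066 m and angle between the y axis of spacer_90 and the y axis of bed, either way round below 0.08 rad and z of spacer_90 in the frame of bed between 0.015 and 0.022 m and value of joint carriage between 0.3675 and 0.3725 m and y of spacer_90 in the frame of bed between 0.1665 and 0.1735 m and contact force between spacer_90 and carriage above 5 N), for 0.1 s.
3. the clamp knob is turned tight (value of joint clamp above 1.1 rad), for 0.2 s.
At the end, for the whole second after the job is handed in: The 90 mm spacer lies on the bed flat against the fence (within 5 mm and 0.08 rad) and at rest, snug between jaw and carriage (gap 90 mm within 2.5 mm, spacer within 3.5 mm of its place along the bed), the clamp knob is past 1.1 rad, and the other two spacers are within 20 mm of where they lay (x of spacer_90 in the frame of bed between 0.056 and 0.066 m and angle between the y axis of spacer_90 and the y axis of bed, either way round below 0.08 rad and z of spacer_90 in the frame of bed between 0.015 and 0.022 m and value of joint carriage between 0.3675 and 0.3725 m and y of spacer_90 in the frame of bed between 0.1665 and 0.1735 m and value of joint clamp above 1.1 rad and linear speed of spacer_90 below 0.01 m/s and distance of each of spacer_80, spacer_100 from where it was at the start of the episode below 0.02 m); the robot touches nothing.
It fails at once if the spacer is lifted off the bed (over 20 mm) (z of spacer_90 in the frame of bed above 0.038 m).
It fails at once if the spacer is squeezed hard (over 45 N) by the carriage (contact force between spacer_90 and carriage above 45 N).
It fails at once if one of the other spacers is shifted by more than 20 mm (distance of any of spacer_80, spacer_100 from where it was at the start of the episode above 0.02 m).
It also fails if it takes over 64 s, if anything falls off the work surface, if the arm or the gripper's body presses on something with over 40 N, if the wrist force passes 120 N, or if a joint passes its speed limit or range.

## Working session

There is one attempt and no reset: what is moved stays moved. The work goes in short steps, Python scripts to look and compute and a tool call to move; the robot and the scene stay as the last step left them, time stands still between calls to the robot, and variables do not carry over. Pictures are saved under pics/ and viewed, at most 10 in all, crops included, and the job is handed in when it is done.

Besides the shell and the picture viewer there is one more tool, called after "Emit:" by a JSON object that holds its "op" and its "data". drive_tool: Moves the arm, as the interface text tells. Its arguments: {"type":"object","properties":{"rows":{"type":"array"}},"required":["rows"]}

```bash
mkdir -p pics; cat > h.py <<'E'
import numpy as np, cv2
from station import *
def save(c,n): cv2.imwrite('pics/'+n+'.png',cv2.cvtColor(c['frame'],cv2.COLOR_RGB2BGR))
def cloud(c,s=None):
    z=c['z_map'].astype(float); v,u=np.mgrid[:400,:640]
    P=np.stack([(u-c['cx'])/c['fx']*z,(v-c['cy'])/c['fy']*z,z],-1)
    if 'R' in c: W=(P-np.array(c['t']))@np.array(c['R'])
    else:
        T=np.array(c['T_tool_cam']); W=(P@T[:3,:3].T+T[:3,3])@np.array(s['ee_rot']).T+np.array(s['tcp_pos'])
    W[z<=0]=np.nan
    return W
E
python3 - <<'E'
from h import *
s=sense(); print(s)
a=capture('top'); b=capture('side'); save(a,'top'); save(b,'side')
W=cloud(a)
for n in ['spacer_90','spacer_80','carriage','clamp','bed']:
    for m in masks_of(n,a):
        r=m['region']; w=W[r]; w=w[~np.isnan(w[:,0])]
        print(n,round(m['p'],2),np.round(m['xy']),r.sum(),np.round(np.nanmedian(w,0),3),np.round(np.percentile(w,[2,98],axis=0),3).tolist())
cv2.imwrite('pics/both.png',cv2.resize(cv2.cvtColor(np.vstack([a['frame'],b['frame']]),cv2.COLOR_RGB2BGR),(480,600)))
E
```

```text
{'time_s': 0.0, 'joints': array([-5.50281908e+01,  2.20903459e+01,  3.78314784e-01, -3.02785796e-02,
       -6.84110898e+01, -1.48182265e+01]), 'joint_velocities': array([ 0.04387536,  0.04579183, -0.03393404,  0.00693051, -0.01349367,
       -0.05528526]), 'effort': array([ 5.63575595e-04, -3.90665531e+01,  1.87400812e+01,  4.21956047e+00,
        1.10152535e-02, -1.78928708e-04]), 'tcp_pos': array([ 0.21517619, -0.58617774,  0.2404506 ]), 'ee_rot': array([[-9.38839579e-01, -3.44353826e-01, -8.28983492e-04],
       [-3.44354816e-01,  9.38837360e-01,  2.04246339e-03],
       [ 7.49505903e-05,  2.20300993e-03, -9.99997571e-01]]), 'wrist_force': array([0.12951551, 0.8362649 , 0.57901648]), 'moment': array([-0.00416273,  0.03441535,  0.01372505]), 'gripper_force': 0.0, 'gripper_width': 1.002159723263467}
spacer_90 0.97 [355. 234.] 688 [ 0.471 -0.1    0.047] [[0.449, -0.147, 0.038], [0.493, -0.054, 0.051]]
spacer_90 0.89 [294. 225.] 604 [0.478 0.029 0.047] [[0.46, -0.012, 0.043], [0.495, 0.072, 0.051]]
spacer_90 0.83 [319. 114.] 728 [ 0.728 -0.016  0.029] [[0.691, -0.048, -0.002], [0.774
[... 805 characters left out ...]
0.033]]
spacer_80 0.6 [230. 218.] 569 [0.492 0.151 0.047] [[0.473, 0.114, 0.018], [0.512, 0.19, 0.051]]
spacer_80 0.57 [347. 294.] 630 [ 0.341 -0.084  0.029] [[0.32, -0.125, 0.006], [0.363, -0.042, 0.033]]
spacer_80 0.3 [423. 180.] 1514 [ 0.577 -0.231  0.067] [[0.545, -0.275, 0.016], [0.62, -0.201, 0.108]]
carriage 0.64 [423. 181.] 1458 [ 0.578 -0.232  0.068] [[0.545, -0.273, 0.032], [0.619, -0.201, 0.108]]
clamp 0.73 [424. 178.] 403 [ 0.58  -0.234  0.082] [[0.561, -0.257, 0.069], [0.601, -0.219, 0.109]]
clamp 0.38 [290. 226.] 652 [0.478 0.031 0.047] [[0.46, -0.014, 0.016], [0.497, 0.072, 0.051]]
bed 0.72 [320. 197.] 26100 [ 0.541 -0.018  0.018] [[0.426, -0.294, 0.014], [0.641, 0.261, 0.07]]
```

View pics/top.png

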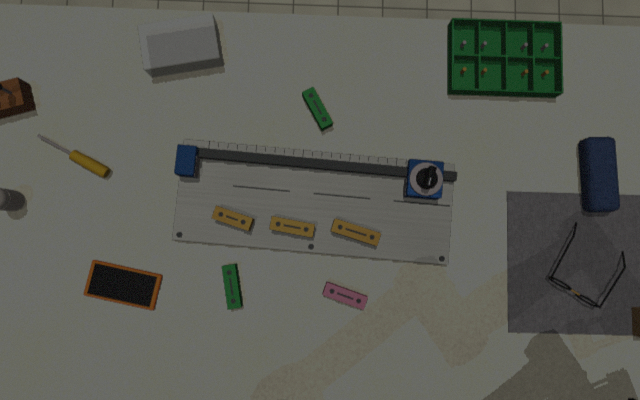

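View pics/side.png

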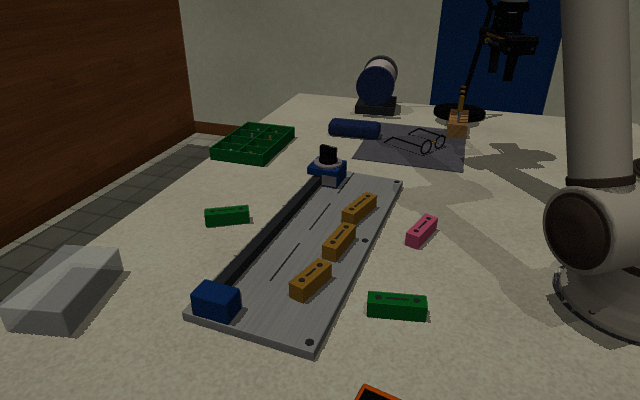

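The top view shows three brass bars at (230,218), (294,225) and (355,234). The jaw is at (187,160), and the carriage with its knob is at (425,179). The green bars at (317,108) and (232,287) and the pink bar at (345,295) are decoys. Next I'll measure the bar lengths and the bed frame.

```bash
python3 - <<'E'
from h import *
a=capture('top'); W=cloud(a); hsv=cv2.cvtColor(a['frame'],cv2.COLOR_RGB2HSV)
print(a['fx'], np.array(a['R']).round(3).tolist(), np.array(a['t']).round(3))
R=np.array(a['R']);t=np.array(a['t']);C=-R.T@t
def back(px,z):
    px=np.atleast_2d(px); d=np.c_[(px[:,0]-a['cx'])/a['fx'],(px[:,1]-a['cy'])/a['fy'],np.ones(len(px))]@R
    return (C+d*((z-C[2])/d[:,2])[:,None])[:,:2]
for m in masks_of('spacer_90',a):
    r=m['region']&(W[...,2]>0.042)&(W[...,2]<0.056)
    if r.sum()<200 or m['p']<.4: continue
    v,u=np.nonzero(r); q=back(np.c_[u,v],.048).astype(np.float32)
    rr=cv2.minAreaRect(q); c=q.mean(0); U,S,V=np.linalg.svd(q-c); 
    e=np.sqrt(12*(S**2)/len(q)); print(m['xy'],r.sum(),'rect',np.round(rr[0],4),np.round(rr[1],4),round(rr[2],1),'mom',c.round(4),e.round(4),'yaw(of y)',np.degrees(np.arctan2(-V[0,0]*np.sign(V[0,1]),abs(V[0,1]))).round(2))
z=W[...,2]
# fence top z~.040
f=(abs(z-.040)<.006)&(hsv[...,2]<90)&(W[...,0]>.5)&(W[...,0]<.7)&(W[...,1]<.23)&(W[...,1]>-.19)
P=W[f][:,:2]; l=cv2.fitLine(P.astype(np.float32),cv2.DIST_HUBER,0,.01,.01).ravel(); print('fence',f.sum(),l, np.degrees(np.arctan2(-l[0]*np.sign(l[1]),abs(l[1]))))
n=np.array([l[1],-l[0]])*np.sign(l[1]); d=(P-l[2:])@n; print('fence width pct',np.percentile(d,[1,5,50,95,99]))
bl=(hsv[...,0]>100)&(hsv[...,0]<125)&(hsv[...,1]>120)&(W[...,0]>.5)&(W[...,0]<.68)
for nm,s,zz in (('jaw',W[...,1]>.2,.058),('car',(W[...,1]<-.18)&(W[...,1]>-.3),.063)):
    k=bl&s&(abs(z-zz)<.006); q=back(np.argwhere(k)[:,::-1],zz).astype(np.float32); print(nm,k.sum(),np.median(z[k]),cv2.minAreaRect(q),cv2.boxPoints(cv2.minAreaRect(q)).round(4).tolist())
k=(abs(z-.018)<.004)&(W[...,0]>.35)&(W[...,0]<.7)&(abs(W[...,1])<.35); 
_,lab,st,_=cv2.connectedComponentsWithStats(k.astype(np.uint8)); i=1+np.argmax(st[1:,4]); q=back(np.argwhere(lab==i)[:,::-1],.018).astype(np.float32); print('plate',cv2.minAreaRect(q),cv2.boxPoints(cv2.minAreaRect(q)).round(4).tolist())
cv2.imwrite('pics/crop.png',cv2.cvtColor(cv2.resize(a['frame'][130:270,165:465],None,fx=2.6,fy=2.6,interpolation=cv2.INTER_CUBIC),cv2.COLOR_RGB2BGR))
E
```

```text
468.01385515496463 [[0.027, -0.999, 0.021], [-0.996, -0.028, -0.089], [0.089, -0.019, -0.996]] [-0.047  0.533  0.955]
[354.2, 232.4] 664 rect [ 0.4708 -0.1005] [0.0997 0.0282] 73.6 mom [ 0.4709 -0.1003] [0.0984 0.0278] yaw(of y) -16.27
[230.5, 220.7] 522 rect [0.4922 0.1512] [0.0803 0.0271] 72.6 mom [0.492  0.1509] [0.0799 0.0266] yaw(of y) -17.47
[290.7, 224.4] 582 rect [0.4781 0.0299] [0.0891 0.0274] 80.3 mom [0.4785 0.0304] [0.0887 0.0269] yaw(of y) -8.56
fence 2000 [0.05831444 0.9982983  0.6130943  0.02275097] -3.3430676
fence width pct [-0.01117619 -0.00886281  0.00038631  0.00961274  0.01115854]
jaw 561 0.057216487257035 ((0.6066654920578003, 0.24821403622627258), (0.03858257457613945, 0.06116724759340286), 85.09998321533203) [[0.5745000243186951, 0.23160000145435333], [0.6355000138282776, 0.2264000028371811], [0.6388000249862671, 0.2648000121116638], [0.5777999758720398, 0.27000001072883606]]
car 341 0.06215574748434322 ((0.582308828830719, -0.23755623400211334), (0.07216855138540268, 0.07493507862091064), 86.44100952148438) [[0.5426999926567078, -0.2712000012397766], [0.6175000071525574, -0.2759000062942505], [0.6219000220298767, -0.20389999449253082], [0.5472000241279602, -0.19920000433921814]]
plate ((0.514609158039093, -0.01481059193611145), (0.5784546136856079, 0.17577330768108368), 86.33440399169922) [[0.4083999991416931, -0.2978000044822693], [0.5838000178337097, -0.3091000020503998], [0.6208000183105469, 0.26820001006126404], [0.4453999996185303, 0.2793999910354614]]
```

View pics/crop.png

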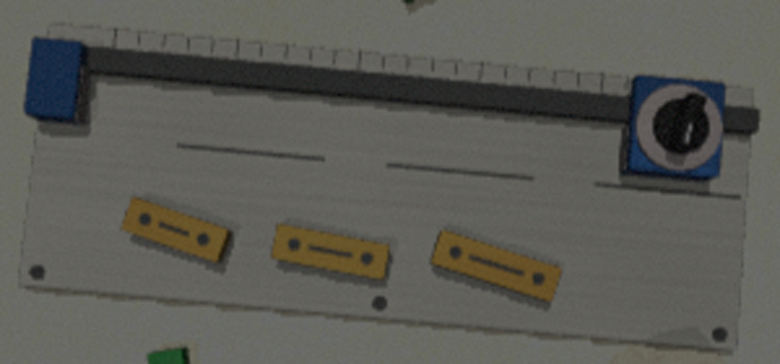

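The bars measure 80 mm (left), 90 mm (middle, (292,226)) and 100 mm (right), so the middle one is the target. The bed yaw is about -3.6° and its origin is about (0.529, 0.0195). I'm moving over the middle bar now.

Emit:
{"op": "drive_tool", "data": {"rows": [[100,13,31,-3,0,0,0.0535],[100,13,31,-3,0,0,0.0535],[100,13,31,-3,0,0,0.0535],[100,13,31,-3,0,0,0.0535],[100,13,31,-3,0,0,0.0535]]}}

```text
time_s: 0.87
tcp_pos: [0.2806, -0.4304, 0.2265]
ee_rot: [[-0.813, -0.582, 0.0], [-0.582, 0.813, -0.0], [-0.0, -0.0, -1.0]]
wrist_force: [1.1, -0.4, -0.4]
gripper_width: 1.001
gripper_force: 0.0
```

Emit:
{"op": "drive_tool", "data": {"rows": [[100,13,31,-3,0,0,0.0535],[100,13,31,-3,0,0,0.0535],[100,13,31,-3,0,0,0.0535],[100,13,31,-3,0,0,0.0535],[100,13,31,-3,0,0,0.0535]]}}

```text
time_s: 1.28
tcp_pos: [0.3457, -0.2752, 0.2118]
ee_rot: [[-0.63, -0.777, 0.001], [-0.777, 0.63, -0.0], [-0.0, -0.001, -1.0]]
wrist_force: [1.5, -1.4, -0.5]
gripper_width: 0.999
gripper_force: 0.0
```

Emit:
{"op": "drive_tool", "data": {"rows": [[100,13,31,-3,0,0,0.0535],[100,13,31,-3,0,0,0.0535],[100,13,31,-3,0,0,0.0535],[100,13,31,-3,0,0,0.0535],[100,13,31,-3,0,0,0.0535]]}}

```text
time_s: 1.7
tcp_pos: [0.4108, -0.12, 0.1969]
ee_rot: [[-0.402, -0.916, 0.001], [-0.916, 0.402, 0.0], [-0.001, -0.001, -1.0]]
wrist_force: [0.2, 0.3, -0.5]
gripper_width: 1.001
gripper_force: 0.0
```

Emit:
{"op": "drive_tool", "data": {"rows": [[100,13,31,-3,0,0,0.0535],[100,13,31,-3,0,0,0.0535],[100,13,31,-3,0,0,0.0535],[100,13,31,-3,0,0,0.0535],[100,0,0,0,0,0,0]]}}

```text
time_s: 2.12
tcp_pos: [0.4649, 0.0063, 0.1845]
ee_rot: [[-0.194, -0.981, 0.002], [-0.981, 0.194, 0.001], [-0.001, -0.002, -1.0]]
wrist_force: [0.1, -0.8, 0.6]
gripper_width: 1.005
gripper_force: 0.0
```

```bash
cat > w.py <<'E'
from h import *
def brass(name='wrist'):
    s=sense(); c=capture(name); W=cloud(c,s); out=[]
    for m in masks_of('spacer_90',c):
        r=m['region']&(W[...,2]>0.041)&(W[...,2]<0.056)
        if r.sum()<200: continue
        q=W[r][:,:2].astype(np.float32); rr=cv2.minAreaRect(q); k=q.mean(0); V=np.linalg.svd(q-k,full_matrices=False)[2][0]
        print(round(m['p'],2),np.round(m['xy']),r.sum(),np.round(rr[0],4),np.round(rr[1],4),'y-yaw',np.degrees(np.arctan2(-V[0]*np.sign(V[1]),abs(V[1]))).round(2), c['frame'][r].mean(0).round(), np.median(W[r][:,2]).round(4))
    return s,c,W
E
python3 - <<'E'
from w import *
s,c,W=brass(); save(c,'w1')
E
```

```text
0.65 [323. 323.] 918 [0.4841 0.1261] [0.0281 0.0285] y-yaw -54.12 [128. 105.  57.] 0.0484
0.58 [309. 219.] 3376 [0.4781 0.0285] [0.0876 0.0279] y-yaw -9.14 [123. 100.  47.] 0.0485
```

View pics/w1.png

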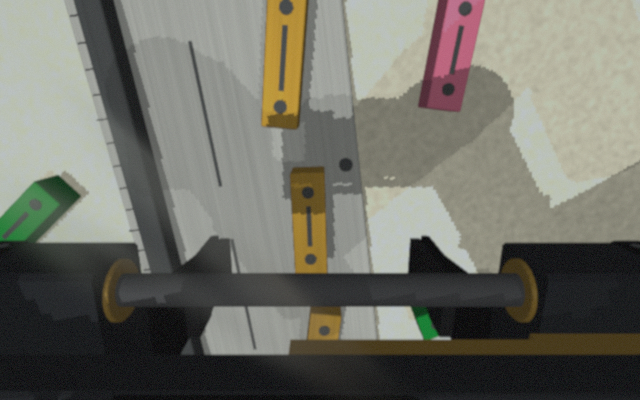

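The wrist view shows the middle brass bar at (309,219), centred at (0.478, 0.029) with yaw -9°. I'm descending to grip it across its width.

Emit:
{"op": "drive_tool", "data": {"rows": [[100,7,12,-20,0,0,0.02],[100,6,11,-35,0,0,0.02],[100,0,0,-35,0,0,0],[100,0,0,-35,0,0,0],[100,0,0,-16,0,0,0]]}}

```text
time_s: 2.63
tcp_pos: [0.4727, 0.0236, 0.0403]
ee_rot: [[-0.164, -0.986, -0.006], [-0.986, 0.164, -0.002], [0.003, 0.006, -1.0]]
wrist_force: [-0.8, -0.2, 0.2]
gripper_width: 1.001
gripper_force: 0.0
```

Emit:
{"op": "drive_tool", "data": {"rows": [[25,0,0,0,0,0,0],[20,0,0,0,0,0,0],[15,0,0,0,0,0,0],[10,0,0,0,0,0,0],[10,0,0,0,0,0,0]]}}

```text
time_s: 3.05
tcp_pos: [0.4764, 0.0255, 0.0452]
ee_rot: [[-0.162, -0.987, 0.003], [-0.987, 0.162, 0.001], [-0.002, -0.003, -1.0]]
wrist_force: [-0.2, 0.7, 1.0]
gripper_width: 0.703
gripper_force: 0.0
```

Emit:
{"op": "drive_tool", "data": {"rows": [[10,0,0,0,0,0,0],[10,0,0,0,0,0,0],[10,0,0,0,0,0,0],[10,0,0,0,0,0,0],[10,0,0,0,0,0,0]]}}

```text
time_s: 3.47
tcp_pos: [0.4762, 0.0255, 0.0438]
ee_rot: [[-0.161, -0.987, 0.002], [-0.987, 0.161, 0.0], [-0.001, -0.002, -1.0]]
wrist_force: [1.9, 0.2, -1.7]
gripper_width: 0.325
gripper_force: 1.0
```

Emit:
{"op": "drive_tool", "data": {"rows": [[10,0,0,0,0,0,0],[10,0,0,0,0,0,0],[10,0,0,0,0,0,0],[10,0,0,0,0,0,0],[10,0,0,0,0,0,0]]}}

```text
time_s: 3.88
tcp_pos: [0.4762, 0.0256, 0.0438]
ee_rot: [[-0.161, -0.987, 0.002], [-0.987, 0.161, 0.0], [-0.001, -0.002, -1.0]]
wrist_force: [3.3, -0.4, 0.7]
gripper_width: 0.315
gripper_force: 30.0
```

Emit:
{"op": "drive_tool", "data": {"rows": [[10,16.5,-1,0,0,0,0.02],[10,16.5,-1,0,0,0,0.02],[10,16.5,-1,0,0,0,0.02],[10,16.5,-1,0,0,0,0.02],[10,16.5,-1,0,0,0,0.02]]}}

```text
time_s: 4.3
tcp_pos: [0.5505, 0.0183, 0.0438]
ee_rot: [[-0.063, -0.998, -0.018], [-0.998, 0.063, -0.004], [0.005, 0.017, -1.0]]
wrist_force: [-15.3, 1.0, 19.1]
gripper_width: 0.32
gripper_force: 30.0
```

Emit:
{"op": "drive_tool", "data": {"rows": [[10,1.25,20,0,0,0,0],[10,1.25,20,0,0,0,0],[10,1.25,20,0,0,0,0],[10,1.25,20,0,0,0,0],[10,1.25,20,0,0,0,0]]}}

```text
time_s: 4.72
tcp_pos: [0.5624, 0.1188, 0.0437]
ee_rot: [[-0.063, -0.998, -0.005], [-0.998, 0.063, -0.004], [0.004, 0.004, -1.0]]
wrist_force: [-0.4, -6.5, 6.3]
gripper_width: 0.32
gripper_force: 30.0
```

Emit:
{"op": "drive_tool", "data": {"rows": [[10,1.25,20,0,0,0,0],[10,1.25,20,0,0,0,0],[10,1.0,17,0,0,0,0],[10,0,0,0,0,0,0],[10,0,0,0,0,0,0]]}}

```text
time_s: 5.13
tcp_pos: [0.567, 0.1787, 0.0438]
ee_rot: [[-0.062, -0.998, -0.0], [-0.998, 0.062, 0.001], [-0.001, 0.0, -1.0]]
wrist_force: [-1.6, 4.8, 4.2]
gripper_width: 0.319
gripper_force: 30.0
```

```bash
python3 - <<'E'
from w import *
s,c,W=brass('top'); save(c,'t2')
cv2.imwrite('pics/t2c.png',cv2.cvtColor(cv2.resize(c['frame'][130:270,165:465],None,fx=2.6,fy=2.6,interpolation=cv2.INTER_CUBIC),cv2.COLOR_RGB2BGR))
E
```

```text
0.87 [357. 231.] 667 [ 0.4709 -0.1007] [0.0998 0.0279] y-yaw -16.03 [103.  83.  44.] 0.0474
0.53 [241. 220.] 332 [0.4919 0.151 ] [0.0783 0.0276] y-yaw -24.97 [61. 49. 27.] 0.0473
```

View pics/t2c.png

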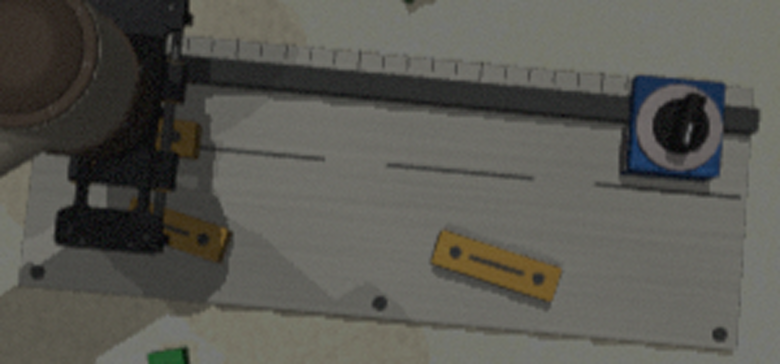

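Emit:
{"op": "drive_tool", "data": {"rows": [[10,4,0,0,0,0,0],[10,4,-0.5,0,0,0,0],[10,0,0,0,0,0,0],[42,0,0,0,0,0,0],[42,0,0,0,0,0,0]]}}

```text
time_s: 5.65
tcp_pos: [0.5748, 0.1759, 0.043]
ee_rot: [[-0.063, -0.998, -0.002], [-0.998, 0.063, -0.001], [0.001, 0.002, -1.0]]
wrist_force: [0.3, -0.3, 0.5]
gripper_width: 0.387
gripper_force: 0.0
```

Emit:
{"op": "drive_tool", "data": {"rows": [[42,0,0,0,0,0,0],[42,0,0,0,0,0,0],[42,0,0,5,0,0,0],[42,0,0,20,0,0,0],[42,0,0,25,0,0,0]]}}

```text
time_s: 6.07
tcp_pos: [0.5743, 0.1758, 0.0922]
ee_rot: [[-0.063, -0.998, -0.005], [-0.998, 0.063, -0.003], [0.003, 0.005, -1.0]]
wrist_force: [0.2, 0.4, -0.1]
gripper_width: 0.419
gripper_force: 0.0
```

Emit:
{"op": "drive_tool", "data": {"rows": [[50,-4,0,0,0,0,-0.112],[55,-4,0.5,0,0,0,-0.112],[55,-4,0.5,0,0,0,-0.112],[55,-4,0.5,0,0,0,-0.112],[55,-4,0.5,0,0,0,-0.112]]}}

```text
time_s: 6.48
tcp_pos: [0.5555, 0.1786, 0.0938]
ee_rot: [[-0.588, -0.809, 0.0], [-0.809, 0.588, 0.0], [-0.0, -0.0, -1.0]]
wrist_force: [0.2, 1.0, -0.1]
gripper_width: 0.542
gripper_force: 0.0
```

Emit:
{"op": "drive_tool", "data": {"rows": [[55,-4,0.5,0,0,0,-0.112],[55,-4,0.5,0,0,0,-0.112],[55,-4,0.5,0,0,0,-0.112],[55,0,0,0,0,0,-0.112],[55,0,0,0,0,0,-0.112]]}}

```text
time_s: 6.9
tcp_pos: [0.5435, 0.1802, 0.0939]
ee_rot: [[-0.928, -0.374, 0.0], [-0.374, 0.928, -0.0], [-0.0, -0.0, -1.0]]
wrist_force: [-0.1, -1.0, -0.5]
gripper_width: 0.549
gripper_force: 0.0
```

Emit:
{"op": "drive_tool", "data": {"rows": [[55,0,0,0,0,0,-0.112],[55,0,0,0,0,0,-0.112],[55,0,0,0,0,0,-0.112],[55,0,0,0,0,0,-0.112],[55,0,0,0,0,0,0]]}}

```text
time_s: 7.32
tcp_pos: [0.5437, 0.1802, 0.0937]
ee_rot: [[-0.998, 0.062, 0.0], [0.062, 0.998, 0.0], [-0.0, 0.0, -1.0]]
wrist_force: [0.5, -1.2, -0.1]
gripper_width: 0.547
gripper_force: 0.0
```

```bash
python3 - <<'E'
from w import *
s,c,W=brass(); save(c,'w3')
E
```

```text
0.96 [320. 260.] 1472 [0.5617 0.1784] [0.0566 0.0074] y-yaw -3.63 [153. 122.  52.] 0.048
0.59 [261. 144.] 8134 [0.4923 0.1519] [0.08   0.0284] y-yaw -17.49 [112.  91.  44.] 0.0484
```

View pics/w3.png

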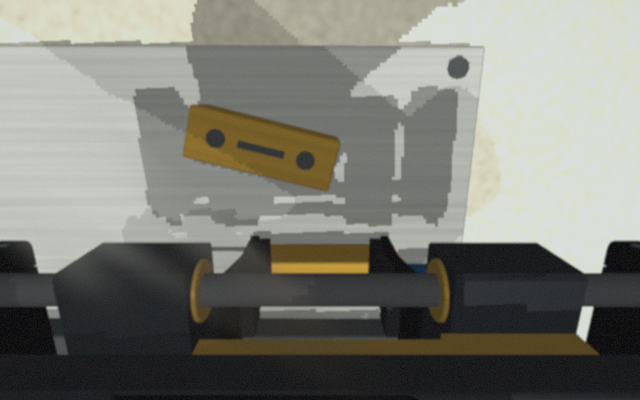

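The bar is released and the tool is on its near side, clear of the 80 mm bar at (261,148). Next I'll descend and push it to the fence.

Emit:
{"op": "drive_tool", "data": {"rows": [[55,0,0,-20,0,0,0],[55,0,0,-20,0,0,0],[55,0,0,-9,0,0,0],[55,0,0,0,0,0,0],[55,4,0,0,0,0,0]]}}

```text
time_s: 7.83
tcp_pos: [0.5472, 0.1801, 0.0444]
ee_rot: [[-0.998, 0.058, -0.001], [0.058, 0.998, -0.001], [0.001, -0.001, -1.0]]
wrist_force: [0.7, 0.2, -0.3]
gripper_width: 0.549
gripper_force: 0.0
```

Emit:
{"op": "drive_tool", "data": {"rows": [[55,5,-0.3,0,0,0,0],[55,5,-0.3,0,0,0,0],[55,5,-0.3,0,0,0,0],[55,4,-0.3,0,0,0,0],[55,4,-0.3,0,0,0,0]]}}

```text
time_s: 8.25
tcp_pos: [0.5707, 0.1786, 0.0449]
ee_rot: [[-0.998, 0.06, -0.001], [0.06, 0.998, -0.0], [0.001, -0.0, -1.0]]
wrist_force: [-4.0, -0.1, 1.4]
gripper_width: 0.55
gripper_force: 2.0
```

Emit:
{"op": "drive_tool", "data": {"rows": [[55,2,0,0,0,0,0],[55,1,0,0,0,0,0],[55,1,0,0,0,0,0],[55,0,0,0,0,0,0],[55,0,0,0,0,0,0]]}}

```text
time_s: 8.67
tcp_pos: [0.5744, 0.1786, 0.0449]
ee_rot: [[-0.998, 0.06, -0.0], [0.06, 0.998, -0.0], [0.0, -0.0, -1.0]]
wrist_force: [-4.7, -0.5, 2.8]
gripper_width: 0.551
gripper_force: 2.2
```

Emit:
{"op": "drive_tool", "data": {"rows": [[55,1,0,0,0,0,0],[55,1,0,0,0,0,0],[55,0,0,0,0,0,0]]}}

```text
time_s: 8.92
tcp_pos: [0.5755, 0.1786, 0.0448]
ee_rot: [[-0.998, 0.06, -0.002], [0.06, 0.998, -0.001], [0.002, -0.001, -1.0]]
wrist_force: [-7.3, 1.1, 4.9]
gripper_width: 0.548
gripper_force: 3.7
```

Emit:
{"op": "drive_tool", "data": {"rows": [[55,1,0,0,0,0,0],[55,1,0,0,0,0,0],[55,0,0,0,0,0,0]]}}

```text
time_s: 9.17
tcp_pos: [0.5756, 0.1786, 0.0448]
ee_rot: [[-0.998, 0.06, -0.006], [0.06, 0.998, -0.002], [0.006, -0.002, -1.0]]
wrist_force: [-12.0, 2.0, 9.3]
gripper_width: 0.55
gripper_force: 6.4
```

Emit:
{"op": "drive_tool", "data": {"rows": [[55,-8,0.5,0,0,0,0],[55,-8,0.5,0,0,0,0],[55,0,0,20,0,0,0],[55,0,0,35,0,0,0],[55,0,-15,35,0,0,0]]}}

```text
time_s: 9.58
tcp_pos: [0.5631, 0.1664, 0.1349]
ee_rot: [[-0.998, 0.057, 0.001], [0.057, 0.998, -0.0], [-0.001, -0.0, -1.0]]
wrist_force: [1.1, 0.6, 0.8]
gripper_width: 0.551
gripper_force: 0.0
```

Emit:
{"op": "drive_tool", "data": {"rows": [[60,2,-38,10,0,0,0],[60,2,-38,0,0,0,0],[60,2,-38,0,0,0,0],[60,2,-38,0,0,0,0],[60,2,-38,0,0,0,0]]}}

```text
time_s: 10.0
tcp_pos: [0.5735, -0.0267, 0.1452]
ee_rot: [[-0.998, 0.059, 0.004], [0.059, 0.998, 0.0], [-0.004, 0.0, -1.0]]
wrist_force: [0.7, -0.3, -0.3]
gripper_width: 0.6
gripper_force: 0.0
```

```bash
python3 - <<'E'
from w import *
s,c,W=brass('top'); save(c,'t4')
for m in masks_of('clamp',c)[:2]:
    r=m['region']; print(m['p'],m['xy'])
    k=r&(W[...,2]>.095); q=W[k]; print(k.sum(), q.mean(0), np.percentile(q[:,2],[50,95]),cv2.minAreaRect(q[:,:2].astype(np.float32)))
a=c['frame'][135:255,165:465]; b=c['frame'][150:210,390:460]
cv2.imwrite('pics/t4c.png',cv2.cvtColor(np.vstack([cv2.resize(a,(600,240)),cv2.resize(b,(420,360)) if 0 else cv2.copyMakeBorder(cv2.resize(b,(350,300)),0,0,0,250,0)]),cv2.COLOR_RGB2BGR))
E
```

```text
0.91 [355. 233.] 663 [ 0.471  -0.1007] [0.0999 0.028 ] y-yaw -16.61 [88. 70. 37.] 0.0474
0.66 [242. 224.] 231 [0.4862 0.132 ] [0.039  0.0275] y-yaw -33.65 [104.  85.  45.] 0.0473
0.63 [427.8, 179.7]
168 [ 0.58020587 -0.2370971   0.10541786] [0.10613377 0.10909876] ((0.5808500051498413, -0.23812489211559296), (0.014142110012471676, 0.041399549692869186), 74.63843536376953)
```

View pics/t4c.png

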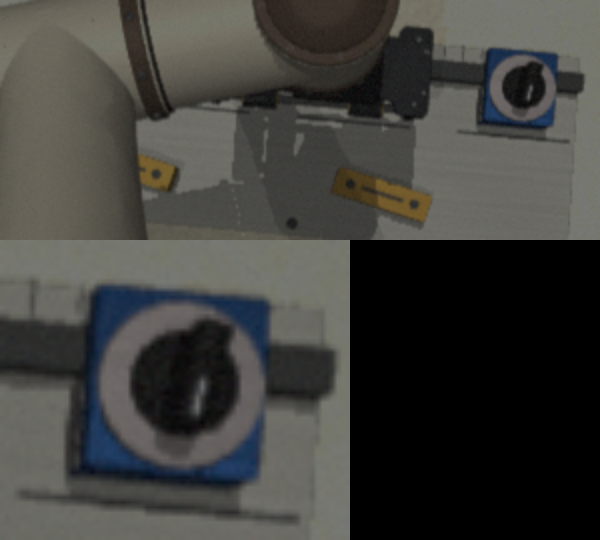

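Emit:
{"op": "drive_tool", "data": {"rows": [[60,1,-40,0,0,0,-0.041],[60,1,-40,0,0,0,-0.041],[60,1,-40,0,0,0,-0.041],[60,1,-40,0,0,0,-0.041],[60,1,-36,0,0,0,-0.041]]}}

```text
time_s: 10.57
tcp_pos: [0.5786, -0.2222, 0.1448]
ee_rot: [[-0.965, 0.262, 0.002], [0.262, 0.965, -0.001], [-0.002, -0.0, -1.0]]
wrist_force: [0.9, -1.2, -0.5]
gripper_width: 0.6
gripper_force: 0.0
```

Emit:
{"op": "drive_tool", "data": {"rows": [[60,0,0,0,0,0,0],[60,0,0,0,0,0,0]]}}

```text
time_s: 10.73
tcp_pos: [0.5782, -0.2222, 0.1442]
ee_rot: [[-0.965, 0.263, 0.001], [0.263, 0.965, -0.0], [-0.001, 0.0, -1.0]]
wrist_force: [-0.3, -0.5, 0.7]
gripper_width: 0.598
gripper_force: 0.0
```

Emit:
{"op": "drive_tool", "data": {"rows": [[60,2.5,-15.5,0,0,0,0],[60,0,0,-10,0,0,0],[60,0,0,-16,0,0,0],[60,0,0,-15,0,0,0],[60,0,0,0,0,0,0]]}}

```text
time_s: 11.15
tcp_pos: [0.5783, -0.2341, 0.0998]
ee_rot: [[-0.965, 0.26, -0.006], [0.26, 0.966, 0.002], [0.006, 0.0, -1.0]]
wrist_force: [-0.3, -0.1, -1.3]
gripper_width: 0.595
gripper_force: 0.0
```

Emit:
{"op": "drive_tool", "data": {"rows": [[5,0,0,0,0,0,0],[5,0,0,0,0,0,0],[5,0,0,0,0,0,0],[5,0,0,0,0,0,0],[5,0,0,0,0,0,0]]}}

```text
time_s: 11.57
tcp_pos: [0.5806, -0.2366, 0.1044]
ee_rot: [[-0.965, 0.261, 0.002], [0.261, 0.965, -0.0], [-0.002, 0.0, -1.0]]
wrist_force: [-0.1, -0.1, -0.2]
gripper_width: 0.309
gripper_force: 0.0
```

Emit:
{"op": "drive_tool", "data": {"rows": [[5,0,0,0,0,0,0],[5,0,0,0,0,0,0],[5,0,0,0,0,0,0],[5,0,0,0,0,0,0],[5,0,0,0,0,0,0]]}}

```text
time_s: 11.98
tcp_pos: [0.5801, -0.237, 0.104]
ee_rot: [[-0.965, 0.261, 0.0], [0.261, 0.965, -0.0], [-0.0, -0.0, -1.0]]
wrist_force: [-1.0, -1.9, 2.5]
gripper_width: 0.157
gripper_force: 30.0
```

Emit:
{"op": "drive_tool", "data": {"rows": [[5,0.6,10,0,0,0,0],[5,1.3,20,0,0,0,0],[5,1.3,20,0,0,0,0],[5,1.3,20,0,0,0,0],[5,1.2,20,0,0,0,0]]}}

```text
time_s: 12.4
tcp_pos: [0.5858, -0.147, 0.104]
ee_rot: [[-0.965, 0.262, 0.0], [0.262, 0.965, -0.002], [-0.0, -0.001, -1.0]]
wrist_force: [-0.8, -5.0, 2.1]
gripper_width: 0.156
gripper_force: 30.0
```

Emit:
{"op": "drive_tool", "data": {"rows": [[5,1.3,20,0,0,0,0],[5,1.2,20,0,0,0,0],[5,1.3,20,0,0,0,0],[5,1.2,20,0,0,0,0],[5,1.3,20,0,0,0,0]]}}

```text
time_s: 12.82
tcp_pos: [0.5922, -0.0467, 0.104]
ee_rot: [[-0.965, 0.261, 0.0], [0.261, 0.965, -0.001], [-0.0, -0.001, -1.0]]
wrist_force: [0.5, -4.9, 1.5]
gripper_width: 0.157
gripper_force: 30.0
```

```bash
python3 - <<'E'
from w import *
s,c,W=brass('side')
k=cv2.cvtColor(c['frame'],cv2.COLOR_RGB2BGR); cv2.imwrite('pics/s5.png',cv2.resize(k[150:380,150:450],None,fx=2,fy=2,interpolation=cv2.INTER_CUBIC))
s,c,W=brass('top')
E
```

```text
0.95 [359. 206.] 393 [ 0.4713 -0.0989] [0.1006 0.0304] y-yaw -16.78 [68. 49. 17.] 0.0476
0.9 [246. 275.] 642 [0.5993 0.1786] [0.0868 0.0293] y-yaw -3.14 [97. 70. 24.] 0.0477
0.63 [310. 282.] 659 [0.492  0.1532] [0.081  0.0294] y-yaw -17.03 [79. 57. 20.] 0.0476
0.61 [355. 234.] 651 [ 0.4711 -0.0996] [0.0977 0.0279] y-yaw -16.8 [81. 65. 35.] 0.0474
```

View pics/s5.png

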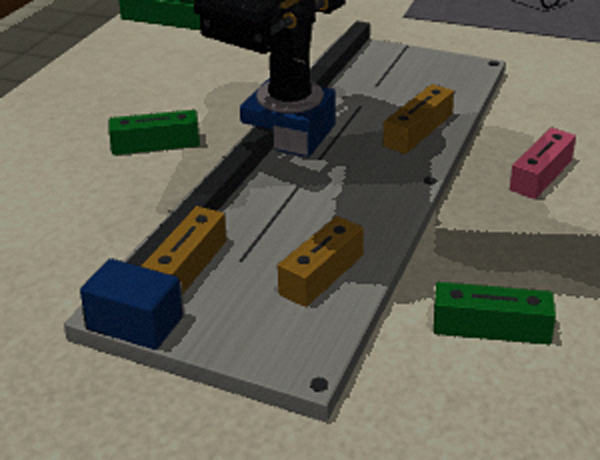

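The side view shows the 90 mm bar flat on the fence at about (187,245), just short of the jaw. I'm continuing to push.

Emit:
{"op": "drive_tool", "data": {"rows": [[5,1.3,20,0,0,0,0],[5,1.2,20,0,0,0,0],[5,1.3,20,0,0,0,0],[5,1.2,20,0,0,0,0],[5,1.3,20,0,0,0,0]]}}

```text
time_s: 13.43
tcp_pos: [0.5985, 0.0521, 0.1039]
ee_rot: [[-0.965, 0.262, -0.0], [0.262, 0.965, -0.002], [-0.0, -0.002, -1.0]]
wrist_force: [-0.0, -5.2, 3.7]
gripper_width: 0.156
gripper_force: 30.0
```

Emit:
{"op": "drive_tool", "data": {"rows": [[5,0.6,10,0,0,0,0],[5,0.6,10,0,0,0,0],[5,0.4,6,0,0,0,0],[5,0.3,5,0,0,0,0],[5,0.2,4,0,0,0,0]]}}

```text
time_s: 13.85
tcp_pos: [0.6008, 0.0879, 0.104]
ee_rot: [[-0.965, 0.262, 0.0], [0.262, 0.965, -0.0], [-0.001, -0.0, -1.0]]
wrist_force: [-0.7, -3.0, 4.7]
gripper_width: 0.158
gripper_force: 30.0
```

Emit:
{"op": "drive_tool", "data": {"rows": [[5,0.2,3,0,0,0,0],[5,0.2,3,0,0,0,0],[5,0.1,2,0,0,0,0],[5,0.1,2,0,0,0,0],[5,0,0,0,0,0,0]]}}

```text
time_s: 14.27
tcp_pos: [0.6015, 0.0981, 0.1039]
ee_rot: [[-0.965, 0.262, 0.001], [0.262, 0.965, 0.0], [-0.001, 0.0, -1.0]]
wrist_force: [-0.1, -2.1, 5.6]
gripper_width: 0.154
gripper_force: 30.0
```

Emit:
{"op": "drive_tool", "data": {"rows": [[5,0.1,1.5,0,0,0,0],[5,0.1,1,0,0,0,0],[5,0.1,1,0,0,0,0],[5,0,0,0,0,0,0]]}}

```text
time_s: 14.6
tcp_pos: [0.6015, 0.0999, 0.1039]
ee_rot: [[-0.965, 0.262, -0.001], [0.262, 0.965, -0.002], [-0.0, -0.003, -1.0]]
wrist_force: [0.2, -8.1, 5.5]
gripper_width: 0.156
gripper_force: 30.0
```

Emit:
{"op": "drive_tool", "data": {"rows": [[5,0.1,1,0,0,0,0],[5,0.1,1,0,0,0,0],[5,0,0,0,0,0,0]]}}

```text
time_s: 14.85
tcp_pos: [0.6017, 0.1017, 0.1039]
ee_rot: [[-0.965, 0.262, -0.001], [0.262, 0.965, -0.003], [0.0, -0.003, -1.0]]
wrist_force: [0.8, -7.3, 6.0]
gripper_width: 0.159
gripper_force: 30.0
```

Emit:
{"op": "drive_tool", "data": {"rows": [[5,0,0.7,0,0,0,0],[5,0,0.7,0,0,0,0],[5,0,0,0,0,0,0]]}}

```text
time_s: 15.1
tcp_pos: [0.6018, 0.103, 0.1039]
ee_rot: [[-0.965, 0.262, -0.001], [0.262, 0.965, -0.003], [-0.0, -0.003, -1.0]]
wrist_force: [0.3, -8.7, 5.7]
gripper_width: 0.158
gripper_force: 30.0
```

Now it is pushing the bar, as the force rose from 3 to 8 N. I'll continue until the force climbs.

Emit:
{"op": "drive_tool", "data": {"rows": [[5,0,0.7,0,0,0,0],[5,0,0.7,0,0,0,0],[5,0,0,0,0,0,0]]}}

```text
time_s: 15.35
tcp_pos: [0.6018, 0.1045, 0.1039]
ee_rot: [[-0.965, 0.262, -0.0], [0.262, 0.965, -0.002], [-0.0, -0.003, -1.0]]
wrist_force: [0.7, -7.5, 5.6]
gripper_width: 0.164
gripper_force: 30.0
```

Emit:
{"op": "drive_tool", "data": {"rows": [[5,0,0.5,0,0,0,0],[5,0,0.5,0,0,0,0],[5,0,0,0,0,0,0]]}}

```text
time_s: 15.6
tcp_pos: [0.6019, 0.105, 0.1039]
ee_rot: [[-0.965, 0.262, -0.001], [0.262, 0.965, -0.003], [-0.0, -0.003, -1.0]]
wrist_force: [0.9, -9.7, 5.5]
gripper_width: 0.157
gripper_force: 30.0
```

Emit:
{"op": "drive_tool", "data": {"rows": [[5,0,0.7,0,0,0,0],[5,0,0.7,0,0,0,0],[5,0,0,0,0,0,0]]}}

```text
time_s: 15.85
tcp_pos: [0.6018, 0.1052, 0.1039]
ee_rot: [[-0.965, 0.262, -0.001], [0.262, 0.965, -0.005], [-0.0, -0.005, -1.0]]
wrist_force: [1.3, -13.5, 6.1]
gripper_width: 0.16
gripper_force: 30.0
```

Emit:
{"op": "drive_tool", "data": {"rows": [[5,0,0.5,0,0,0,0],[5,0,0.5,0,0,0,0],[5,0,0,0,0,0,0]]}}

```text
time_s: 16.1
tcp_pos: [0.6018, 0.1053, 0.1039]
ee_rot: [[-0.965, 0.262, -0.002], [0.262, 0.965, -0.006], [-0.0, -0.006, -1.0]]
wrist_force: [2.6, -15.6, 4.8]
gripper_width: 0.161
gripper_force: 30.0
```

Emit:
{"op": "drive_tool", "data": {"rows": [[5,0,0.7,0,0,0,0],[5,0,0.3,0,0,0,0],[5,0,0,0,0,0,0],[5,0,0,0,0,0,0]]}}

```text
time_s: 16.43
tcp_pos: [0.6018, 0.1054, 0.1039]
ee_rot: [[-0.965, 0.263, -0.002], [0.263, 0.965, -0.007], [0.0, -0.008, -1.0]]
wrist_force: [2.5, -18.3, 5.7]
gripper_width: 0.158
gripper_force: 30.0
```

Emit:
{"op": "drive_tool", "data": {"rows": [[5,0,0,0,0,0,-0.08],[5,0,0,0,0,0,-0.08],[5,0,0,0,0,0,-0.08],[5,0,0,0,0,0,-0.08],[5,0,0,0,0,0,-0.08]]}}

```text
time_s: 16.85
tcp_pos: [0.6022, 0.1061, 0.1039]
ee_rot: [[-0.784, 0.621, -0.001], [0.621, 0.784, -0.006], [-0.003, -0.005, -1.0]]
wrist_force: [3.2, -16.4, 4.7]
gripper_width: 0.155
gripper_force: 30.0
```

Emit:
{"op": "drive_tool", "data": {"rows": [[5,0,0,0,0,0,-0.08],[5,0,0,0,0,0,-0.08],[5,0,0,0,0,0,-0.08],[5,0,0,0,0,0,-0.08],[5,0,0,0,0,0,-0.08]]}}

```text
time_s: 17.27
tcp_pos: [0.6027, 0.1066, 0.104]
ee_rot: [[-0.481, 0.877, 0.001], [0.877, 0.481, -0.005], [-0.005, -0.002, -1.0]]
wrist_force: [4.8, -15.7, 2.5]
gripper_width: 0.159
gripper_force: 30.0
```

Emit:
{"op": "drive_tool", "data": {"rows": [[5,0,0,0,0,0,-0.08],[5,0,0,0,0,0,-0.08],[5,0,0,0,0,0,-0.08],[5,0,0,0,0,0,-0.06],[5,0,0,0,0,0,0]]}}

```text
time_s: 17.68
tcp_pos: [0.6086, 0.0708, 0.0977]
ee_rot: [[-0.278, 0.96, -0.033], [0.954, 0.28, 0.108], [0.113, -0.002, -0.994]]
wrist_force: [-20.4, 21.5, 17.9]
gripper_width: 0.168
gripper_force: 29.1
```

```bash
python3 - <<'E'
from w import *
s=sense(); print({k:np.round(v,3).tolist() for k,v in s.items()})
s,c,W=brass('side')
k=cv2.cvtColor(c['frame'],cv2.COLOR_RGB2BGR); cv2.imwrite('pics/s6.png',cv2.resize(k[60:380,150:500],None,fx=1.8,fy=1.8,interpolation=cv2.INTER_CUBIC))
E
```

```text
{'time_s': 17.683, 'joints': [18.471, 29.105, -7.716, -8.116, -53.3, -177.354], 'joint_velocities': [1.561, -0.132, -0.919, 2.979, 0.485, -0.112], 'effort': [-16.344, -31.87, 17.076, 8.977, 4.439, -0.382], 'tcp_pos': [0.609, 0.071, 0.098], 'ee_rot': [[-0.278, 0.96, -0.033], [0.954, 0.28, 0.108], [0.113, -0.002, -0.994]], 'wrist_force': [-20.359, 21.472, 17.851], 'moment': [6.489, 6.167, 0.84], 'gripper_force': 29.136, 'gripper_width': 0.168}
0.9 [310. 282.] 651 [0.4919 0.1539] [0.0796 0.0285] y-yaw -18.2 [62. 44. 15.] 0.0476
0.85 [356. 206.] 392 [ 0.4707 -0.0989] [0.1009 0.0289] y-yaw -16.8 [99. 72. 26.] 0.0477
0.71 [244. 276.] 601 [0.5984 0.1867] [0.0366 0.0973] y-yaw -2.74 [98. 71. 25.] 0.0477
```

View pics/s6.png

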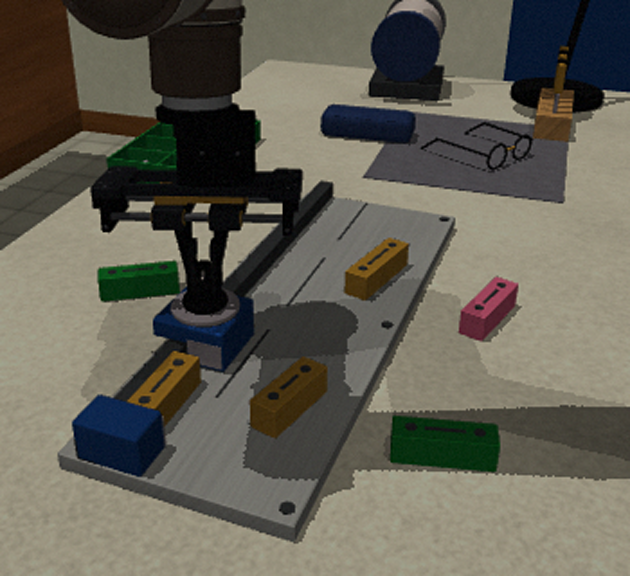

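Joint 6 hit its range limit because its sign is opposite to what I assumed, and that dragged the carriage back. To recover I'll unwind the knob, level the tool, regrip a half turn round and repeat the push and lock.

Emit:
{"op": "drive_tool", "data": {"rows": [[5,0,0,2,-0.03,-0.01,0.06],[5,0,0,2,-0.03,-0.01,0.08],[5,0,0,1,-0.03,-0.01,0.08]]}}

```text
time_s: 18.03
tcp_pos: [0.6104, 0.0707, 0.0986]
ee_rot: [[-0.486, 0.874, -0.009], [0.874, 0.486, 0.013], [0.015, -0.002, -1.0]]
wrist_force: [-8.2, 18.0, -9.1]
gripper_width: 0.158
gripper_force: 30.0
```

```bash
python3 - <<'E'
from w import *
s=sense(); print({k:np.round(v,3).tolist() for k,v in s.items() if k in('joints','moment','wrist_force','tcp_pos')})
E
```

```text
{'joints': [21.258, 28.725, -10.653, -1.111, -50.839, -171.479], 'tcp_pos': [0.61, 0.071, 0.099], 'wrist_force': [-8.157, 17.953, -9.08], 'moment': [5.499, 2.092, -0.242]}
```

Emit:
{"op": "drive_tool", "data": {"rows": [[50,0,0,0,0,0,0],[50,0,0,0,0,0,0],[60,0,0,0,0,0,0],[60,0,0,0,0,0,0],[60,0,0,10,0,0,0]]}}

```text
time_s: 18.45
tcp_pos: [0.6145, 0.0643, 0.1107]
ee_rot: [[-0.484, 0.875, -0.004], [0.875, 0.484, 0.005], [0.006, -0.001, -1.0]]
wrist_force: [0.4, -1.2, -0.5]
gripper_width: 0.45
gripper_force: 0.0
```

Emit:
{"op": "drive_tool", "data": {"rows": [[60,0,0,20,0,0,0],[60,0,0,30,0,0,0.1],[60,-20,-20,20,0,0,0.12],[60,-25,-25,10,0,0,0.12],[60,-25,-25,0,0,0,0.12]]}}

```text
time_s: 18.87
tcp_pos: [0.5469, -0.0055, 0.1963]
ee_rot: [[-0.827, 0.562, 0.005], [0.562, 0.827, 0.007], [-0.0, 0.008, -1.0]]
wrist_force: [-0.1, -0.1, 0.9]
gripper_width: 0.598
gripper_force: 0.0
```

Emit:
{"op": "drive_tool", "data": {"rows": [[60,-10,-25,0,0,0,0.12],[60,-10,-25,0,0,0,0.12],[60,0,-25,0,0,0,0.12],[60,0,0,0,0,0,0.12],[60,0,0,0,0,0,0.12]]}}

```text
time_s: 19.28
tcp_pos: [0.5254, -0.0818, 0.1937]
ee_rot: [[-1.0, 0.002, -0.003], [0.002, 1.0, 0.003], [0.003, 0.003, -1.0]]
wrist_force: [-0.1, 0.3, -0.3]
gripper_width: 0.599
gripper_force: 0.0
```

```bash
cat > k.py <<'E'
from w import *
s,c,W=brass('top')
for m in masks_of('clamp',c)[:2]:
    r=m['region']; k=r&(W[...,2]>.095)&(W[...,0]>.55); 
    if k.sum()<50: continue
    q=W[k]; V=np.linalg.svd(q[:,:2]-q[:,:2].mean(0),full_matrices=False)[2][0]
    print('knob',round(m['p'],2),np.round(m['xy']),k.sum(),q.mean(0).round(4),cv2.minAreaRect(q[:,:2].astype(np.float32)),'long dir',np.degrees(np.arctan2(V[1],V[0])))
z=W[...,2];hsv=cv2.cvtColor(c['frame'],cv2.COLOR_RGB2HSV)
bl=(hsv[...,0]>100)&(hsv[...,0]<125)&(hsv[...,1]>120)&(W[...,0]>.5)&(W[...,0]<.68)&(abs(z-.062)<.006)&(W[...,1]<.2)
if bl.sum()>50: print('car',bl.sum(),cv2.minAreaRect(W[bl][:,:2].astype(np.float32)))
brass('side'); print(sense()['joints'].round(1),sense()['tcp_pos'].round(4))
E
python3 k.py; python3 -c "
from h import *
c=capture('top');save(c,'t7');b=c['frame'][120:260,170:430]
cv2.imwrite('pics/t7c.png',cv2.cvtColor(cv2.resize(b,None,fx=3,fy=3,interpolation=2),cv2.COLOR_RGB2BGR))"
```

```text
0.75 [354. 232.] 654 [ 0.4707 -0.1007] [0.1001 0.028 ] y-yaw -17.64 [66. 53. 29.] 0.0474
0.93 [308. 283.] 665 [0.492  0.1538] [0.0814 0.0292] y-yaw -17.81 [91. 66. 23.] 0.0476
0.86 [360. 207.] 398 [ 0.4706 -0.099 ] [0.1039 0.0302] y-yaw -16.82 [53. 38. 13.] 0.0477
0.72 [243. 275.] 621 [0.599  0.1875] [0.0381 0.096 ] y-yaw -2.98 [91. 66. 23.] 0.0477
[  8.7  15.5 -16.5  -0.3 -58.2 -99. ] [ 0.5257 -0.0799  0.1929]
```

View pics/t7c.png

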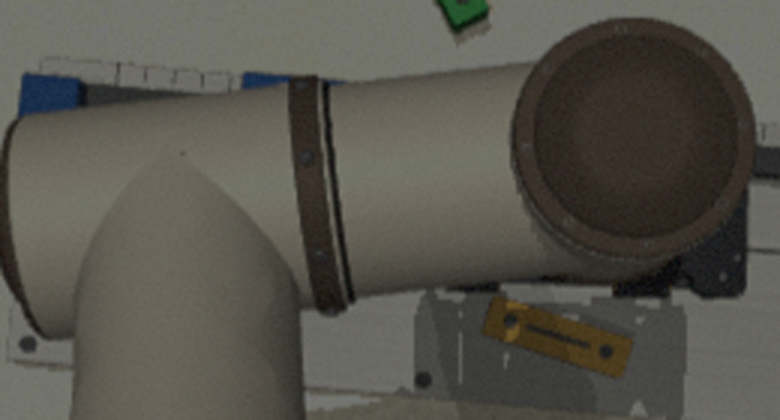

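Emit:
{"op": "drive_tool", "data": {"rows": [[60,-8,-18,0,0,0,0.115],[60,-8,-18,0,0,0,0.115],[60,-8,-18,0,0,0,0.115],[60,-8,-18,0,0,0,0.115],[60,-8,-18,0,0,0,0.115]]}}

```text
time_s: 20.0
tcp_pos: [0.4853, -0.1702, 0.1926]
ee_rot: [[-0.838, -0.545, -0.006], [-0.545, 0.838, -0.0], [0.005, 0.003, -1.0]]
wrist_force: [0.3, 0.0, 1.3]
gripper_width: 0.599
gripper_force: 0.0
```

Emit:
{"op": "drive_tool", "data": {"rows": [[60,0,-18,0,0,0,0.115],[60,0,-18,0,0,0,0.115],[60,0,-18,0,0,0,0.115],[60,0,-18,0,0,0,0.115],[60,0,-18,0,0,0,0.115]]}}

```text
time_s: 20.42
tcp_pos: [0.4856, -0.2603, 0.1926]
ee_rot: [[-0.407, -0.913, -0.005], [-0.913, 0.407, -0.003], [0.005, 0.003, -1.0]]
wrist_force: [0.0, 0.5, 0.5]
gripper_width: 0.6
gripper_force: 0.0
```

Emit:
{"op": "drive_tool", "data": {"rows": [[60,0,0,0,0,0,0.115],[60,0,0,0,0,0,0.115],[60,0,0,0,0,0,0.115],[60,0,0,0,0,0,0.115],[60,0,0,0,0,0,0.115]]}}

```text
time_s: 20.83
tcp_pos: [0.4857, -0.2596, 0.1924]
ee_rot: [[0.155, -0.988, -0.002], [-0.988, -0.155, -0.005], [0.005, 0.003, -1.0]]
wrist_force: [-0.4, -0.5, 0.1]
gripper_width: 0.599
gripper_force: 0.0
```

```bash
python3 k.py
```

```text
0.87 [232. 220.] 525 [0.4922 0.1516] [0.0798 0.0277] y-yaw -18.42 [103.  83.  44.] 0.0473
0.62 [219. 167.] 599 [0.6    0.1854] [0.091  0.0281] y-yaw -3.2 [100.  81.  42.] 0.0472
0.51 [342. 228.] 230 [ 0.479 -0.071] [0.0374 0.0265] y-yaw -20.56 [103.  83.  43.] 0.0473
knob 0.68 [266. 164.] 162 [0.6012 0.0839 0.1053] ((0.6015304923057556, 0.08400624990463257), (0.014111311174929142, 0.04057769104838371), 27.860279083251953) long dir -61.0090227698348
car 338 ((0.6032561659812927, 0.08377166092395782), (0.0708899274468422, 0.07539208233356476), 87.11907958984375)
0.6 [310. 284.] 645 [0.4917 0.1539] [0.0796 0.0293] y-yaw -17.72 [86. 62. 21.] 0.0477
0.59 [358. 208.] 406 [ 0.4705 -0.0987] [0.1014 0.0289] y-yaw -17.15 [85. 62. 21.] 0.0476
0.58 [246. 275.] 604 [0.6022 0.1805] [0.0807 0.0347] y-yaw -4.78 [87. 63. 22.] 0.0477
[-11.1  17.2 -14.4   0.4 -58.4  19.4] [ 0.4856 -0.2596  0.1925]
```

Emit:
{"op": "drive_tool", "data": {"rows": [[60,11.6,34.4,0,0,0,0.033],[60,11.6,34.4,0,0,0,0.033],[60,11.6,34.4,0,0,0,0.033],[60,11.6,34.4,0,0,0,0.033],[60,11.6,34.4,0,0,0,0.033]]}}

```text
time_s: 21.5
tcp_pos: [0.5438, -0.0861, 0.1926]
ee_rot: [[0.31, -0.951, -0.001], [-0.951, -0.31, -0.006], [0.005, 0.003, -1.0]]
wrist_force: [1.7, 0.6, 0.3]
gripper_width: 0.6
gripper_force: 0.0
```

Emit:
{"op": "drive_tool", "data": {"rows": [[60,11.6,34.4,0,0,0,0.033],[60,11.6,34.4,0,0,0,0.033],[60,11.6,34.4,0,0,0,0.033],[60,11.6,34.4,0,0,0,0.033],[60,11.6,34.4,0,0,0,0.033]]}}

```text
time_s: 21.92
tcp_pos: [0.6018, 0.0862, 0.1926]
ee_rot: [[0.462, -0.887, -0.0], [-0.887, -0.462, -0.006], [0.005, 0.003, -1.0]]
wrist_force: [0.3, -0.7, -0.7]
gripper_width: 0.599
gripper_force: 0.0
```

Emit:
{"op": "drive_tool", "data": {"rows": [[60,0,0,-20,0,0,0],[60,0,0,-20,0,0,0],[60,0,0,0,0,0,0],[60,0,0,0,0,0,0]]}}

```text
time_s: 22.25
tcp_pos: [0.6009, 0.0842, 0.1516]
ee_rot: [[0.462, -0.887, -0.003], [-0.887, -0.462, -0.007], [0.005, 0.006, -1.0]]
wrist_force: [-0.3, -0.2, 0.1]
gripper_width: 0.602
gripper_force: 0.0
```

Emit:
{"op": "drive_tool", "data": {"rows": [[60,0.5,0,-16,0,0,0],[60,0,0,-16,0,0,0],[60,0,0,-15,0,0,0],[60,0,0,0,0,0,0],[5,0,0,0,0,0,0]]}}

```text
time_s: 22.67
tcp_pos: [0.6025, 0.0838, 0.1064]
ee_rot: [[0.462, -0.887, 0.001], [-0.887, -0.462, -0.006], [0.006, 0.002, -1.0]]
wrist_force: [-0.8, -0.4, -0.4]
gripper_width: 0.572
gripper_force: 0.0
```

Emit:
{"op": "drive_tool", "data": {"rows": [[5,0,0,0,0,0,0],[5,0,0,0,0,0,0],[5,0,0,0,0,0,0],[5,0,0,0,0,0,0],[5,0,0,0,0,0,0]]}}

```text
time_s: 23.08
tcp_pos: [0.6023, 0.0844, 0.1061]
ee_rot: [[0.462, -0.887, 0.001], [-0.887, -0.462, -0.005], [0.005, 0.002, -1.0]]
wrist_force: [0.7, 0.1, -0.6]
gripper_width: 0.229
gripper_force: 0.0
```

Emit:
{"op": "drive_tool", "data": {"rows": [[5,0,0,0,0,0,0],[5,0,0,0,0,0,0],[5,0,0,0,0,0,0],[5,0,0,0,0,0,0]]}}

```text
time_s: 23.42
tcp_pos: [0.6028, 0.0847, 0.1059]
ee_rot: [[0.463, -0.886, 0.002], [-0.886, -0.463, -0.005], [0.005, 0.001, -1.0]]
wrist_force: [2.4, 0.8, 1.2]
gripper_width: 0.157
gripper_force: 29.9
```

Emit:
{"op": "drive_tool", "data": {"rows": [[5,0,0,0,0,0,0.08],[5,0,0,0,0,0,0.08],[5,0,0,0,0,0,0.08],[5,0,0,0,0,0,0.08],[5,0,0,0,0,0,0.08]]}}

```text
time_s: 23.83
tcp_pos: [0.6029, 0.0847, 0.1059]
ee_rot: [[0.773, -0.635, 0.004], [-0.635, -0.773, -0.004], [0.006, 0.001, -1.0]]
wrist_force: [2.2, 2.8, 0.3]
gripper_width: 0.157
gripper_force: 30.0
```

Emit:
{"op": "drive_tool", "data": {"rows": [[5,0,0,0,0,0,0.08],[5,0,0,0,0,0,0.08],[5,0,0,0,0,0,0.08],[5,0,0,0,0,0,0.08],[5,0,0,0,0,0,0]]}}

```text
time_s: 24.25
tcp_pos: [0.6029, 0.0848, 0.1058]
ee_rot: [[0.933, -0.361, 0.006], [-0.361, -0.933, -0.004], [0.007, 0.001, -1.0]]
wrist_force: [3.0, 1.3, -0.0]
gripper_width: 0.156
gripper_force: 29.9
```

Emit:
{"op": "drive_tool", "data": {"rows": [[5,0.3,5,0,0,0,0],[5,0.3,5,0,0,0,0],[5,0.2,3,0,0,0,0],[5,0.1,2,0,0,0,0],[5,0,0,0,0,0,0]]}}

```text
time_s: 24.67
tcp_pos: [0.6038, 0.0992, 0.1058]
ee_rot: [[0.932, -0.362, 0.005], [-0.362, -0.932, -0.005], [0.007, 0.003, -1.0]]
wrist_force: [4.7, -2.5, 0.1]
gripper_width: 0.157
gripper_force: 29.9
```

Emit:
{"op": "drive_tool", "data": {"rows": [[5,0.1,1.5,0,0,0,0],[5,0.1,1.5,0,0,0,0],[5,0,1,0,0,0,0],[5,0,0.5,0,0,0,0],[5,0,0,0,0,0,0]]}}

```text
time_s: 25.08
tcp_pos: [0.604, 0.1035, 0.1059]
ee_rot: [[0.932, -0.362, 0.006], [-0.362, -0.932, -0.005], [0.007, 0.003, -1.0]]
wrist_force: [4.6, -2.4, -0.3]
gripper_width: 0.156
gripper_force: 29.9
```

Emit:
{"op": "drive_tool", "data": {"rows": [[5,0,0.7,0,0,0,0],[5,0,0.7,0,0,0,0],[5,0,0,0,0,0,0]]}}

```text
time_s: 25.33
tcp_pos: [0.6041, 0.1042, 0.1059]
ee_rot: [[0.932, -0.362, 0.005], [-0.362, -0.932, -0.006], [0.007, 0.004, -1.0]]
wrist_force: [4.8, -4.5, 0.8]
gripper_width: 0.158
gripper_force: 29.9
```

Emit:
{"op": "drive_tool", "data": {"rows": [[5,0,0.8,0,0,0,0],[5,0,0.8,0,0,0,0],[5,0,0,0,0,0,0]]}}

```text
time_s: 25.58
tcp_pos: [0.604, 0.1044, 0.1058]
ee_rot: [[0.932, -0.362, 0.004], [-0.362, -0.932, -0.008], [0.007, 0.006, -1.0]]
wrist_force: [7.6, -9.4, -0.0]
gripper_width: 0.158
gripper_force: 29.9
```

Emit:
{"op": "drive_tool", "data": {"rows": [[5,0,0.8,0,0,0,0],[5,0,0.8,0,0,0,0],[5,0,0,0,0,0,0]]}}

```text
time_s: 25.83
tcp_pos: [0.604, 0.1046, 0.1059]
ee_rot: [[0.932, -0.363, 0.004], [-0.362, -0.932, -0.01], [0.007, 0.008, -1.0]]
wrist_force: [7.4, -13.5, 0.0]
gripper_width: 0.157
gripper_force: 29.9
```

Emit:
{"op": "drive_tool", "data": {"rows": [[5,0,0.6,0,0,0,0],[5,0,0.6,0,0,0,0],[5,0,0,0,0,0,0]]}}

```text
time_s: 26.08
tcp_pos: [0.604, 0.1047, 0.1059]
ee_rot: [[0.932, -0.363, 0.003], [-0.363, -0.932, -0.011], [0.007, 0.009, -1.0]]
wrist_force: [7.5, -17.5, -0.3]
gripper_width: 0.159
gripper_force: 29.9
```

Emit:
{"op": "drive_tool", "data": {"rows": [[5,0,0,0,0,0,-0.08],[5,0,0,0,0,0,-0.08],[5,0,0,0,0,0,-0.08],[5,0,0,0,0,0,-0.08],[5,0,0,0,0,0,-0.08]]}}

```text
time_s: 26.5
tcp_pos: [0.6039, 0.1046, 0.1058]
ee_rot: [[0.714, -0.7, 0.001], [-0.7, -0.714, -0.012], [0.009, 0.008, -1.0]]
wrist_force: [7.8, -16.8, 0.7]
gripper_width: 0.159
gripper_force: 29.9
```

Emit:
{"op": "drive_tool", "data": {"rows": [[5,0,0,0,0,0,-0.08],[5,0,0,0,0,0,-0.08],[5,0,0,0,0,0,-0.08],[5,0,0,0,0,0,-0.08],[5,0,0,0,0,0,-0.08]]}}

```text
time_s: 26.92
tcp_pos: [0.6039, 0.1046, 0.1059]
ee_rot: [[0.386, -0.923, -0.001], [-0.923, -0.386, -0.013], [0.011, 0.006, -1.0]]
wrist_force: [7.4, -16.9, 0.3]
gripper_width: 0.161
gripper_force: 30.0
```

Emit:
{"op": "drive_tool", "data": {"rows": [[5,0,0,0,0,0,-0.08],[5,0,0,0,0,0,-0.08],[5,0,0,0,0,0,-0.04],[5,0,0,0,0,0,0],[5,0,0,0,0,0,0]]}}

```text
time_s: 27.33
tcp_pos: [0.6038, 0.1045, 0.1059]
ee_rot: [[0.198, -0.98, -0.003], [-0.98, -0.198, -0.013], [0.012, 0.005, -1.0]]
wrist_force: [8.2, -17.4, 0.0]
gripper_width: 0.161
gripper_force: 29.9
```

The clamp is at about 1.31 rad. I'm releasing and retreating.

Emit:
{"op": "drive_tool", "data": {"rows": [[60,0,0,0,0,0,0],[60,0,0,0,0,0,0],[60,0,0,0,0,0,0],[60,0,0,0,0,0,0],[60,0,0,5,0,0,0]]}}

```text
time_s: 27.75
tcp_pos: [0.6018, 0.1099, 0.1093]
ee_rot: [[0.199, -0.98, -0.005], [-0.98, -0.199, -0.006], [0.005, 0.006, -1.0]]
wrist_force: [-1.3, -0.4, -0.3]
gripper_width: 0.451
gripper_force: 0.0
```

Emit:
{"op": "drive_tool", "data": {"rows": [[60,0,0,15,0,0,0],[60,0,0,25,0,0,0],[60,0,0,35,0,0,0],[60,-10,-34,0,0,0,0],[60,-10,-34,0,0,0,0]]}}

```text
time_s: 28.17
tcp_pos: [0.5844, 0.0431, 0.1883]
ee_rot: [[0.203, -0.979, 0.004], [-0.979, -0.203, -0.004], [0.004, -0.003, -1.0]]
wrist_force: [0.8, -0.5, -0.3]
gripper_width: 0.602
gripper_force: 0.0
```

Emit:
{"op": "drive_tool", "data": {"rows": [[60,-10,-34,0,0,0,0],[60,-10,-34,0,0,0,0],[60,-10,-34,0,0,0,0],[60,-10,-34,0,0,0,0],[60,-10,-34,0,0,0,0]]}}

```text
time_s: 28.58
tcp_pos: [0.5323, -0.1293, 0.186]
ee_rot: [[0.2, -0.98, -0.002], [-0.98, -0.2, -0.005], [0.005, 0.003, -1.0]]
wrist_force: [0.8, -0.7, -0.3]
gripper_width: 0.601
gripper_force: 0.0
```

Emit:
{"op": "drive_tool", "data": {"rows": [[60,-10,-34,0,0,0,0],[60,-10,-34,0,0,0,0],[60,-10,-34,0,0,0,0],[60,0,0,0,0,0,0],[60,0,0,0,0,0,0]]}}

```text
time_s: 29.0
tcp_pos: [0.5024, -0.2316, 0.1857]
ee_rot: [[0.196, -0.981, -0.002], [-0.981, -0.196, -0.005], [0.005, 0.003, -1.0]]
wrist_force: [-0.4, 0.6, 0.7]
gripper_width: 0.596
gripper_force: 0.0
```

```bash
python3 k.py
```

```text
0.89 [216. 168.] 562 [0.6002 0.1849] [0.0859 0.0282] y-yaw -4.24 [102.  83.  43.] 0.0473
0.62 [234. 219.] 545 [0.4923 0.1517] [0.0806 0.0279] y-yaw -17.49 [103.  84.  45.] 0.0473
knob 0.89 [255. 163.] 170 [0.6022 0.103  0.1052] ((0.6031333208084106, 0.10345444828271866), (0.013925065286457539, 0.0414176806807518), 12.239250183105469) long dir 102.96073728581932
knob 0.52 [256. 165.] 171 [0.6022 0.1031 0.1052] ((0.6030791997909546, 0.10370389372110367), (0.013925065286457539, 0.04192817956209183), 12.239250183105469) long dir 102.69205853123981
car 347 ((0.6045601963996887, 0.1032765805721283), (0.07135400921106339, 0.075515516102314), 86.70758819580078)
0.87 [311. 281.] 661 [0.4925 0.1531] [0.0805 0.0299] y-yaw -17.99 [87. 63. 21.] 0.0475
0.77 [246. 277.] 598 [0.5998 0.181 ] [0.0827 0.0291] y-yaw -5.73 [87. 63. 22.] 0.0478
0.57 [359. 206.] 401 [ 0.4711 -0.0993] [0.1021 0.0301] y-yaw -16.39 [82. 60. 20.] 0.0477
[ -7.5  17.8 -14.6   0.4 -57.6  18.9] [ 0.5036 -0.2292  0.1856]
```

```bash
python3 -c "
from station import *
print(finish_job())"
```

```text
the job is handed in; nothing more can be done
None
```

I handed the job in: by my last measurements the 90 mm spacer is flat against the fence and snug between jaw and carriage, and the clamp is locked at about 1.29 rad. The other two bars are where they lay. On my first try at locking, a joint limit dragged the carriage back about 21 mm, so I loosened the clamp, pushed up again (about 17 N at the wrist) and locked it; the hand-in gave no verdict.

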